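# Sweep the offcuts into the catch tray

### The arm

A 6-joint arm with a two-finger parallel gripper is mounted at the origin on the work surface. World frame = base frame: x ahead of the robot, y to its left, z up, the work surface at z = 0. Lengths are in m, angles in rad, forces in N, time in s.
With the tool pointing down it reaches from about 0.275 to 0.825 m from the base axis. Payload 5.2 kg.
Tool frame: the origin (TCP) lies at the very end of the fingers, on their centre line; the grasp point (between the pads) lies 19 mm behind it; z points along the fingers, y is the direction in which the jaws open and shut (so a half turn about z gives the same grasp; the last joint's range is limited). The gripper opens to 93 mm and grips with 3 to 60 N. Pads are 15 mm wide; open, the fingers measure 128 mm over their backs; the gripper's body (75 mm by 188 mm) begins 65 mm behind the grasp point.
Start: joints at [-1.537, 0.259, 1.535, -0, 1.348, -0.203], TCP at [0.129, -0.535, 0.219] pointing down, gripper open.
Joint ranges: [-3.14, 3.14], [-0.91, 2.08], [0.19, 2.58], [-1.22, 4.36], [0.22, 2.71], [-3.12, 3.12]. Speed limits (rad/s): [2.57, 2.57, 3.14, 3.14, 3.14, 3.14].

### API

Orientations are given as a unit quaternion [w, x, y, z].
In Python, from rig import state, camera, close_job gives the robot as it stands. The module is installed in compiled form; this text tells all that it offers.
- The arm moves only by the tool apply_moves, never from a script. Its argument "plan" is a list of rows, each a list of 5 numbers: the shift along the tool's x, y, z in mm, then the turn about the tool's z in degrees, then the closure, from 0 (fully open) to 1 (shut). In form: [[dx, dy, dz, twist, jaw], ...]. A call has 1 to 8 rows; each row shifts and turns the commanded pose from where the row before left it, along the tool's axes as they then stand; what a row does not reach is not made up. A row lasts 1/10 s, in which the tool goes at most 50 mm and 8.59 degrees, less where a joint would pass 70% of its speed; a pose out of reach is approached as far as the arm can. A call with a gripper value outside its range is refused whole. The fingers move at their own pace and stop on an object; "squeeze" is the grip in N (left out, the last holds). Time passes only in rows, so rows that do not move let the fingers close. It gives the time, the measured TCP pose, the force and the opening at its end, in the units of the state.
- state(): the state, without advancing time (a new reading comes with each control period).
- camera(name): name is "scene" or "top" or "wrist"; returns a dict with "img" (420x560x3 uint8, red, green, blue), "vertical_fov" (degrees; the focal length in pixels is half the picture's height over the tangent of half this angle, whatever the lens; pixels are square), "cx", "cy" (the principal point, pixels), "xyz" and "rotation" of the camera in the world. Camera axes: x right, y down, z forward; pixel columns grow to the right and rows downward; lengths in m; the calibration is good to about 2 mm. The wrist camera is an equidistant fisheye: a pixel r from the principal point sees the ray r / f radians off the axis. A picture is of the moment at which its call begins. There is no depth.
- close_job(): hands the job in, once; it reports no verdict.
The state is a dict: "t": time; "qpos": joint angles; "joint_vel": joint speeds; "joint_efforts": joint torques, N m; "position": TCP position; "eef_rot": TCP orientation; "force": force on the tool from outside, world axes, zero at the start; "moment": the same for the moment, N m; "opening": finger opening in m.
Only numpy, scipy, OpenCV 4.12 (cv2) and the standard library are available. Lean on these libraries where they do the work, as an engineer would, in place of code of your own. Each camera call takes 0.05 s, during which the arm holds its last target.

### The job

Clear the luthier's work board: with your fingers, sweep the three dark wood offcuts along the board and over its open edge, so that all three lie in the grey catch tray. Push them only, do not pick them up, and leave the brass thumb plane standing where it is on the board and the other things on the bench undisturbed.

Things in the scene. Friction and masses are not known exactly. Their poses are not given: they have to be found in the camera images.
- workboard: raised pale plywood work board with a grey catch tray, one fixed piece. Board 280 (its x) by 300 (its y) mm, top 40 mm above the bench. Origin: centre of the board's footprint, at bench height. Wooden rails rise 16 mm above the top along the -x, +x and +y edges (inner faces at x = -128, x = +128, y = +138 mm). The -y edge, at y = -150, is open, without a rail
- board_edge (a point): middle of the board's open edge, at the height of the board's top (40 mm); axes as the board's, so -y points from the board into the tray
- tray_floor (a point): middle of the catch tray's floor, 4 mm above the bench. The open grey metal tray runs along the board's open edge: inside it spans x -136 to +136 and y -154 to -270 mm in the board's frame; outer walls reach 56 mm above the bench (16 mm above the board's top), 4 mm thick; the wall next to the board ends 4 mm below the board's top
- offcut1: dark brown hardwood offcut, a block 45 (x) by 24 (y) by 18 (z) mm, about 17 g, lying flat and loose on the work board; origin: centre of the block. Offcuts and thumb plane stand in separate lanes, centres over 50 mm apart across the board (board x): each offcut has a clear straight way along board -y to the tray
- offcut2: dark brown hardwood offcut, a block 45 (x) by 24 (y) by 18 (z) mm, about 17 g, lying flat and loose on the work board; origin: centre of the block. Offcuts and thumb plane stand in separate lanes, centres over 50 mm apart across the board (board x): each offcut has a clear straight way along board -y to the tray
- offcut3: dark brown hardwood offcut, a block 45 (x) by 24 (y) by 18 (z) mm, about 17 g, lying flat and loose on the work board; origin: centre of the block. Offcuts and thumb plane stand in separate lanes, centres over 50 mm apart across the board (board x): each offcut has a clear straight way along board -y to the tray
- thumb_plane: small brass thumb plane with pale wood grips, 24 (x) by 44 (y) mm, about 33 mm tall, 120 g, standing loose on the work board among the offcuts; origin: centre of its underside, z up
- glue_bottle: white glue bottle with orange cap, 52 mm across, 130 mm tall, standing on the bench; origin: centre of its underside
- tape_roll: roll of yellow tape lying flat, 90 mm across, 25 mm tall; origin: centre of its underside
- sanding_block: pale wood sanding block with grey underside, 100 x 50 x 32 mm, on the bench; origin: centre of its underside, x along its length
- chisel: chisel lying flat on the bench, about 250 mm long, 29 mm tall, pale wood handle and steel blade; origin: at the underside below the ferrule, x axis points along the blade
- brush_jar: open green glass jar, 72 mm across, 90 mm tall, standing on the bench; origin: centre of its underside

How it is judged:
At the end, for the whole second after the job is handed in: All three offcuts lie at rest inside the catch tray, their centres within its walls and no higher than about the board's top (42 mm above the bench); the thumb plane stands upright within 15 mm of where it started, and the other things are within 20 mm of where they were (y of offcut1 in the frame of workboard between -0.272 and -0.154 m and x of offcut1 in the frame of workboard between -0.138 and 0.138 m and z of each of offcut1, offcut2, offcut3 in the frame of workboard below 0.042 m and linear speed of each of offcut1, offcut2, offcut3 below 0.02 m/s and y of offcut2 in the frame of workboard between -0.272 and -0.154 m and x of offcut2 in the frame of workboard between -0.138 and 0.138 m and y of offcut3 in the frame of workboard between -0.272 and -0.154 m and x of offcut3 in the frame of workboard between -0.138 and 0.138 m and distance of thumb_plane from where it was at the start of the episode below 0.015 m and angle between thumb_plane's own z axis and vertical below 0.15 rad and distance of each of glue_bottle, tape_roll, sanding_block, chisel, brush_jar from where it was at the start of the episode below 0.02 m); the robot touches nothing.
It fails at once if an offcut is lifted more than about 15 mm off the work board (height (world z) of any of offcut1, offcut2, offcut3 above 0.065 m).
It fails at once if the brass thumb plane is shifted more than 15 mm or tipped (distance of thumb_plane from where it was at the start of the episode above 0.015 m or angle between thumb_plane's own z axis and vertical above 0.3 rad).
It fails at once if another thing on the bench is shifted more than 20 mm or knocked over (distance of any of glue_bottle, tape_roll, sanding_block, chisel, brush_jar from where it was at the start of the episode above 0.02 m or angle between any of glue_bottle, tape_roll, sanding_block, chisel, brush_jar's own z axis and vertical above 0.3 rad).
It also fails if it takes over 64 s, if anything falls off the work surface, if the arm or the gripper's body presses on something with over 40 N, if the wrist force passes 120 N, or if a joint passes its speed limit or range.

## Working session

There is one attempt and no reset: what is moved stays moved. The work goes in short steps, Python scripts to look and compute and a tool call to move; the robot and the scene stay as the last step left them, time stands still between calls to the robot, and variables do not carry over. Pictures are saved under pics/ and viewed, and the job is handed in when it is done.

Besides the shell and the picture viewer there is one more tool, called after "Call:" as a command line: name --pt "numbers of a row" for each row, then --argument value for the rest. apply_moves: Moves the arm, as the interface text tells. Its arguments: {"type":"object","properties":{"plan":{"type":"array","items":{"type":"array","items":{"type":"number"}}},"squeeze":{"type":"number"}},"required":["plan"]}

```bash
mkdir -p pics; cat > h.py <<'E'
import numpy as np, cv2
from rig import state, camera, close_job
def snap(n,f):
    c=camera(n); cv2.imwrite('pics/'+f,cv2.cvtColor(c['img'],cv2.COLOR_RGB2BGR)); return c
def ray(c,u,v):
    f=210/np.tan(np.radians(c['vertical_fov'])/2)
    d=np.array([(u-c['cx'])/f,(v-c['cy'])/f,1.]); return np.array(c['rotation'])@d
def pix2w(c,u,v,z):
    d=ray(c,u,v); o=np.array(c['xyz']); return o+d*(z-o[2])/d[2]
def w2pix(c,p):
    f=210/np.tan(np.radians(c['vertical_fov'])/2)
    q=np.array(c['rotation']).T@(np.array(p)-np.array(c['xyz'])); return q[0]/q[2]*f+c['cx'],q[1]/q[2]*f+c['cy']
E
python3 - <<'E'
from h import *
for n in('top','scene'):
    c=snap(n,n+'0.png'); print({k:v for k,v in c.items() if k!='img'})
print(state())
E
```

```text
{'vertical_fov': 50.75059287749902, 'cx': 277.26423527845475, 'cy': 214.43887191226983, 'xyz': array([0.2510506 , 0.03318387, 1.42099296]), 'rotation': array([-0.07515083,  0.73717866, -0.66764862,  0.07187   ])}
{'vertical_fov': 42.142978367986714, 'cx': 282.10813739420695, 'cy': 210.47742947013748, 'xyz': array([1.2141334 , 0.82776876, 1.05082843]), 'rotation': array([-0.13442472,  0.3237575 ,  0.85616519, -0.37959484])}
{'t': 0.1, 'qpos': array([-1.53679392e+00,  2.59269301e-01,  1.53592822e+00, -1.27872199e-06,
        1.34799231e+00, -2.02834239e-01]), 'joint_vel': array([-0.00059789, -0.00251953, -0.00248276,  0.00071511, -0.00142803,
       -0.00069825]), 'joint_efforts': array([ 3.01557782e-03, -4.38209224e+01, -2.84640348e+01,  7.22029503e-02,
        3.63019633e-02, -6.15961426e-05]), 'position': array([ 0.12903364, -0.53416844,  0.2179195 ]), 'eef_rot': array([-7.95800551e-04,  9.92996406e-01,  1.18141860e-01,  6.67125878e-05]), 'force': array([ 0.39705066,  0.34169992, -0.35092249]), 'moment': array([ 0.01955805,  0.0109516 , -0.0201977 ]), 'opening': 0.09324942822545775}
```

Rotation is a quaternion; I'll convert it.

```bash
sed -i "s/^def ray/from scipy.spatial.transform import Rotation as R\ndef Rm(q):\n    q=np.array(q); return R.from_quat([q[1],q[2],q[3],q[0]]).as_matrix()\ndef ray/; s/np.array(c\['rotation'\])/Rm(c['rotation'])/" h.py; python3 -c "
from h import *
print(cv2.imread('pics/top0.png').shape)
s=state();print(Rm(s['eef_rot']).round(3))"
```

```text
(420, 560, 3)
[[ 0.972  0.235 -0.   ]
 [ 0.235 -0.972  0.002]
 [ 0.    -0.002 -1.   ]]
```

View pics/top0.png

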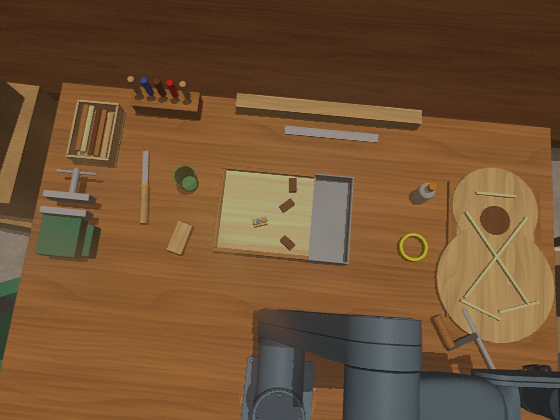

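View pics/scene0.png

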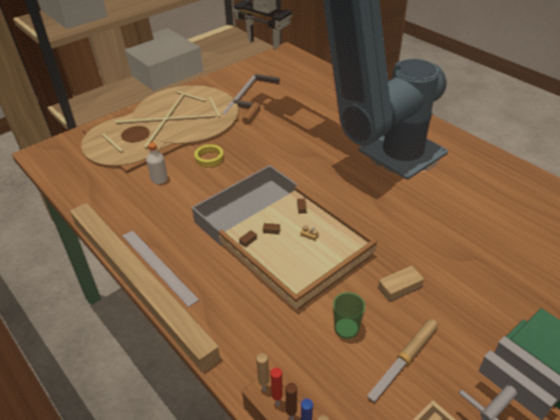

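The top view shows the board at about (215–315, 170–260) and the tray at (310–353, 175–265). The offcuts are near (293,185), (287,205) and (288,243), and the plane is near (260,222). I'll zoom in.

```bash
python3 - <<'E'
from h import *
i=cv2.imread('pics/top0.png')[160:272,208:360]
cv2.imwrite('pics/z0.png',cv2.resize(i,None,fx=5,fy=5,interpolation=cv2.INTER_CUBIC))
E
```

```text
(no output)
```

View pics/z0.png

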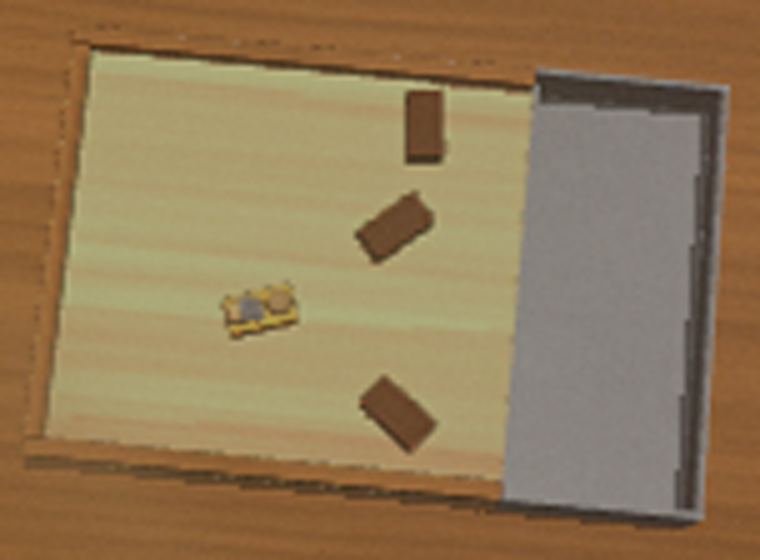

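```bash
cat > fit.py <<'E'
from h import *
from scipy.optimize import least_squares
c=camera('top')
un=lambda u,v:((u+.5)/5-.5+208,(v+.5)/5-.5+160)
# which sense: board -y -> image right
W=lambda u,v,z:pix2w(c,*un(u,v),z)
a=W(728,87,.056);b=W(702,520,.056);print(a,b,np.linalg.norm(a-b))
# correspondences board frame: tray outer far corners (+-140,-274,56); tray near (x,-150..)
# board +x is -90deg from +y ; -y=image right => +y image left => +x image up
obs=[((.140,-.274,.056),(728,87)),((-.140,-.274,.056),(702,520)),
     ((.128,.138,.040),(91,52)),((-.128,.138,.040),(45,438))]
def tw(p,q): 
    cs,sn=np.cos(p[2]),np.sin(p[2]); return np.array([p[0]+cs*q[0]-sn*q[1],p[1]+sn*q[0]+cs*q[1],q[2]])
def res(p): return np.concatenate([np.array(w2pix(c,tw(p,q)))-un(*o) for q,o in obs])
s=least_squares(res,[.5,0,0]);s2=least_squares(res,[.5,0,1.57]);s=min(s,s2,key=lambda s:s.cost)
p=s.x;print('board',p,np.degrees(p[2]),res(p).round(2))
def tb(w):
    d=w[:2]-p[:2];cs,sn=np.cos(p[2]),np.sin(p[2]);return np.array([cs*d[0]+sn*d[1],-sn*d[0]+cs*d[1]])
im=cv2.resize(cv2.imread('pics/top0.png')[160:272,208:360],None,fx=5,fy=5,interpolation=cv2.INTER_CUBIC)
def draw(pts,col):
    q=[np.array(w2pix(c,tw(p,x))) for x in pts]
    q=np.array([((x[0]-208+.5)*5-.5,(x[1]-160+.5)*5-.5) for x in q]).round().astype(int)
    cv2.polylines(im,[q],True,col,1)
draw([(-.128,-.15,.04),(.128,-.15,.04),(.128,.138,.04),(-.128,.138,.04)],(0,0,255))
draw([(-.14,-.274,.056),(.14,-.274,.056),(.14,-.15,.056),(-.14,-.15,.056)],(255,0,0))
# offcuts: top faces from corner picks (z .058)
for n,pts,z in [('A',[(406,91),(443,91),(442,153),(406,153)],.058),('B',[(356,232),(414,191),(434,218),(379,258)],.058),('C',[(361,400),(386,376),(436,420),(410,448)],.058),('plane',[(222,292),(291,285),(297,318),(233,337)],.06)]:
    ws=[W(*q,z) for q in pts]; bs=np.array([tb(w) for w in ws])
    print(n,'board',(bs*1000).round(0).tolist(),'ctr',(bs.mean(0)*1000).round(1),'world',np.mean(ws,0).round(4),'sides',[round(1000*np.linalg.norm(bs[k]-bs[(k+1)%4])) for k in range(4)])
cv2.imwrite('pics/fit0.png',im)
E
python3 fit.py
```

```text
[ 0.68542009 -0.17673895  0.056     ] [ 0.40644816 -0.17823061  0.056     ] 0.2789759164853194
board [0.54576787 0.0963415  0.00226008] 0.1294928147694112 [ 0.21 -0.27 -0.08  0.01  0.24 -0.19 -0.34  0.41]
A board [[116.0, -68.0], [118.0, -91.0], [77.0, -94.0], [75.0, -71.0]] ctr [ 96.3 -81.2] world [0.6422 0.0153 0.058 ] sides [24, 41, 23, 41]
B board [[20.0, -45.0], [50.0, -79.0], [34.0, -93.0], [5.0, -61.0]] ctr [ 27.4 -69.3] world [0.5733 0.0271 0.058 ] sides [46, 22, 43, 22]
C board [[-86.0, -58.0], [-70.0, -72.0], [-94.0, -106.0], [-113.0, -91.0]] ctr [-90.8 -81.7] world [0.4551 0.0145 0.058 ] sides [22, 41, 24, 43]
plane board [[-27.0, 35.0], [-18.0, -7.0], [-39.0, -13.0], [-55.0, 25.0]] ctr [-34.7  10. ] world [0.5111 0.1063 0.06  ] sides [43, 21, 42, 30]
```

View pics/fit0.png

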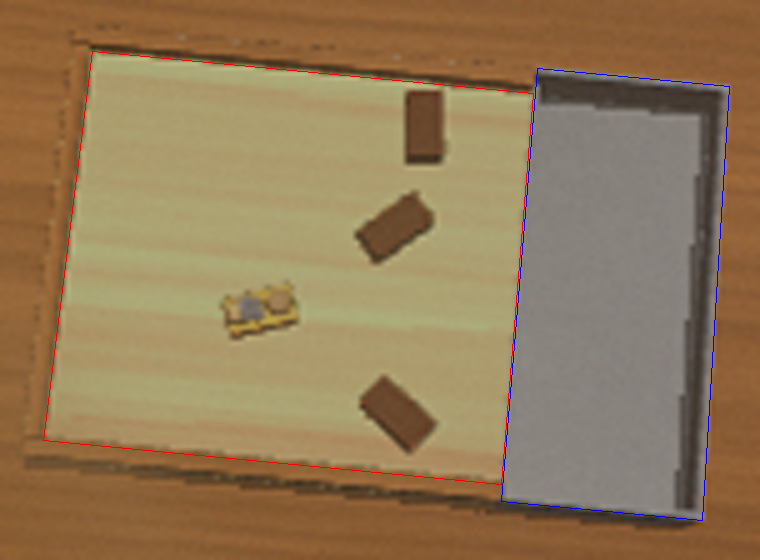

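The pose fit is good: the residuals are under 0.5 px and the offcut sides come out at about 44×23 mm. The board is at world (0.546, 0.096) with yaw about 0. The plan is to turn the jaws across the board (tool y along world +x, tool x along world +y), nearly close the fingers to make a pusher about 45 mm wide, and sweep each lane.

Call:
apply_moves --pt "0 0 0 -8.5 0.89" --pt "0 0 0 -8.5 0.89" --pt "0 0 0 -8.5 0.89" --pt "0 0 0 -8.5 0.89" --pt "0 0 0 -8.5 0.89" --pt "0 0 0 -8.5 0.89" --pt "0 0 0 -8.5 0.89" --pt "0 0 0 -8.5 0.89"

```text
t: 0.95
position: [0.129, -0.5344, 0.2183]
eef_rot: [-0.0, 0.755, 0.656, 0.0]
force: [-0.3, 0.6, 0.0]
opening: 0.0334
```

Call:
apply_moves --pt "0 0 0 -8.4 0.89" --pt "0 0 0 0 0.89"

```text
t: 1.15
position: [0.129, -0.5344, 0.2183]
eef_rot: [-0.0, 0.707, 0.707, 0.0]
force: [-0.4, 0.0, 1.2]
opening: 0.0175
```

```bash
python3 -c "
from h import *
s=state();print(s['t'],s['qpos'].round(3),s['position'],s['opening']);print(Rm(s['eef_rot']).round(3))"
```

```text
1.15 [-1.537  0.259  1.535 -0.     1.348 -1.538] [ 0.12903607 -0.53442858  0.21831479] 0.017464243526518746
[[-0.001  1.    -0.   ]
 [ 1.     0.001  0.001]
 [ 0.001 -0.    -1.   ]]
```

Call:
apply_moves --pt "30 16.3 0 0 0.89" --pt "30 16.3 0 0 0.89" --pt "30 16.3 0 0 0.89" --pt "30 16.3 0 0 0.89" --pt "30 16.3 0 0 0.89" --pt "30 16.3 0 0 0.89" --pt "30 16.3 0 0 0.89" --pt "30 16.3 0 0 0.89"

```text
t: 1.95
position: [0.26, -0.2934, 0.2186]
eef_rot: [0.0, 0.709, 0.705, 0.0]
force: [0.3, 0.7, -0.2]
opening: 0.0105
```

Call:
apply_moves --pt "30 16.3 0 0 0.89" --pt "30 16.3 0 0 0.89" --pt "30 16.3 0 0 0.89" --pt "30 16.3 0 0 0.89" --pt "30 16.3 0 0 0.89" --pt "30 16.3 0 0 0.89" --pt "30 16.3 0 0 0.89" --pt "30 16.3 0 0 0.89"

```text
t: 2.75
position: [0.3905, -0.0534, 0.2187]
eef_rot: [0.0, 0.709, 0.705, 0.0]
force: [0.4, 0.2, 0.8]
opening: 0.0098
```

Call:
apply_moves --pt "30 16.3 0 0 0.89" --pt "30 16.3 0 0 0.89" --pt "30 16.3 0 0 0.89" --pt "30 16.3 0 0 0.89" --pt "0 0 0 0 0.89" --pt "0 0 0 0 0.89"

```text
t: 3.35
position: [0.4551, 0.0656, 0.2183]
eef_rot: [-0.0, 0.708, 0.707, -0.0]
force: [0.5, -0.2, -1.1]
opening: 0.0104
```

Call:
apply_moves --pt "0 0 30 0 0.89" --pt "0 0 30 0 0.89" --pt "0 0 30 0 0.89" --pt "0 0 30 0 0.89" --pt "0 0 28 0 0.89" --pt "0 0 0 0 0.89"

```text
t: 3.95
position: [0.4519, 0.0641, 0.0678]
eef_rot: [-0.003, 0.708, 0.706, -0.003]
force: [0.4, -0.3, 1.0]
opening: 0.0103
```

```bash
python3 - <<'E'
from h import *
w=snap('wrist','w1.png');s=snap('scene','s1.png')
cv2.imwrite('pics/s1z.png',cv2.resize(cv2.imread('pics/s1.png')[150:310,180:390],None,fx=3.5,fy=3.5,interpolation=cv2.INTER_CUBIC))
print(w['vertical_fov'])
E
```

```text
65.70646984690485
```

View pics/w1.png

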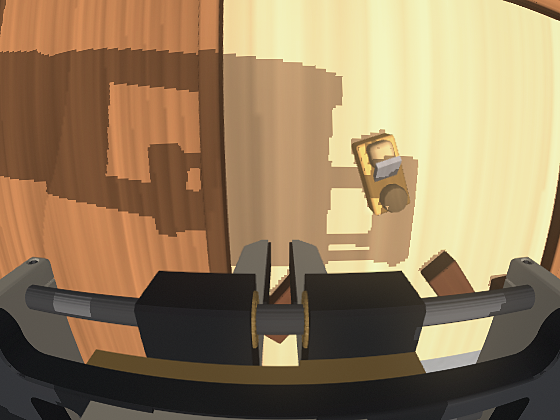

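View pics/s1z.png

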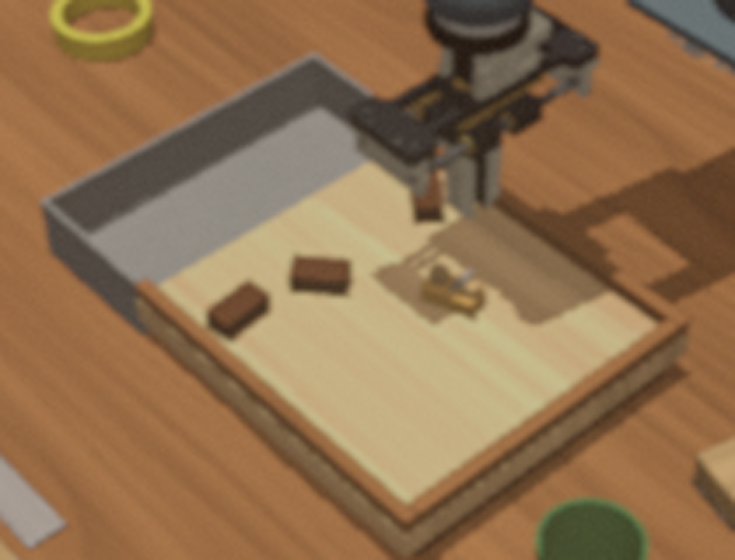

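The wrist view shows the fingers at (250–310, 250) behind offcut C (282,290), with the plane at (383,175) well clear. I'll lower to just above the board.

Call:
apply_moves --pt "0 0 8 0 0.89" --pt "0 0 8 0 0.89" --pt "0 0 8 0 0.89" --pt "0 0 0 0 0.89"

```text
t: 4.45
position: [0.4546, 0.0652, 0.0458]
eef_rot: [-0.001, 0.707, 0.707, -0.001]
force: [0.2, 0.1, -0.2]
opening: 0.0106
```

Call:
apply_moves --pt "-10 0 0 0 0.89" --pt "-10 0 0 0 0.89" --pt "-10 0 0 0 0.89" --pt "-10 0 0 0 0.89" --pt "-10 0 0 0 0.89" --pt "-10 0 0 0 0.89" --pt "-10 0 0 0 0.89"

```text
t: 5.15
position: [0.456, -0.0058, 0.0468]
eef_rot: [0.001, 0.708, 0.707, 0.001]
force: [6.0, 3.2, 0.6]
opening: 0.0104
```

```bash
python3 - <<'E'
from h import *
s=snap('scene','s2.png')
cv2.imwrite('pics/s2z.png',cv2.resize(cv2.imread('pics/s2.png')[150:310,180:390],None,fx=3.5,fy=3.5,interpolation=cv2.INTER_CUBIC))
E
```

```text
(no output)
```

View pics/s2z.png

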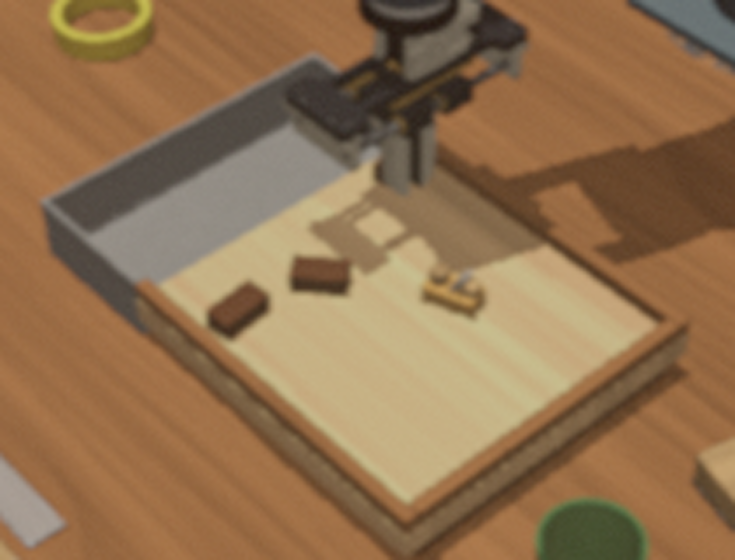

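The scene view hides offcut C behind the fingers, at about (400,165). The wrist force shows 6 N sideways, so I'll check the wrist view before going on.

```bash
python3 - <<'E'
from h import *
s=snap('wrist','w2.png');print(state()['force'],state()['position'])
t=snap('top','t2.png')
cv2.imwrite('pics/t2z.png',cv2.resize(cv2.imread('pics/t2.png')[160:272,208:360],None,fx=5,fy=5,interpolation=cv2.INTER_CUBIC))
E
```

```text
[1.78625923 0.90217103 0.16842203] [ 0.45656964 -0.00629517  0.04703293]
```

View pics/w2.png

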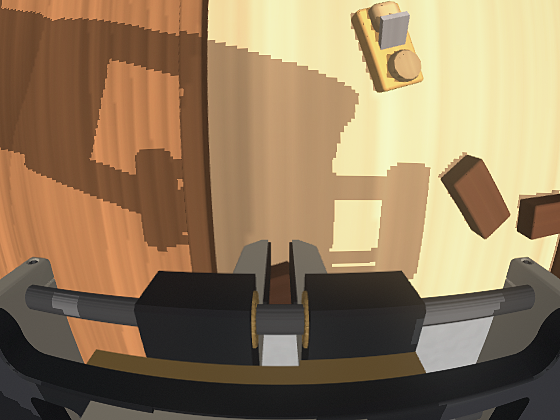

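View pics/t2z.png

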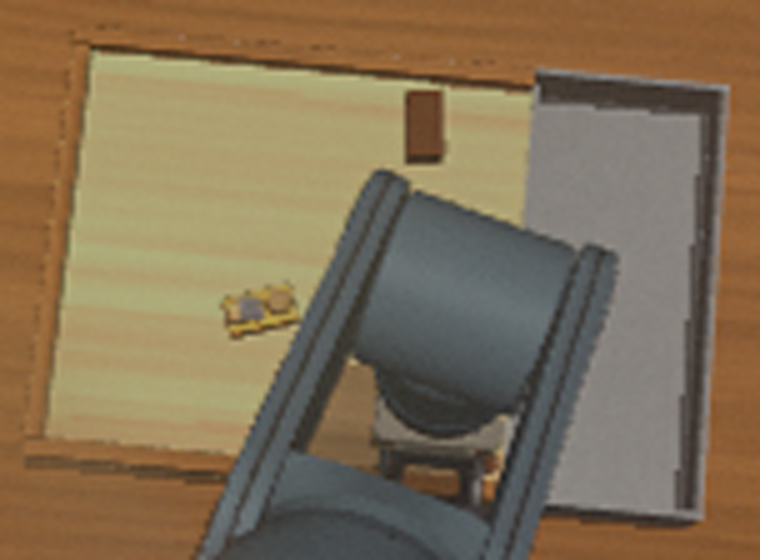

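The wrist view shows an offcut corner caught in the finger gap at (280,265). I'll back off and shut the fingers to get a flat face without a notch.

Call:
apply_moves --pt "15 0 0 0 0.89" --pt "15 0 0 0 1" --pt "0 0 0 0 1" --pt "0 0 0 0 1" --pt "0 0 0 0 1"

```text
t: 5.8
position: [0.4552, 0.0249, 0.0466]
eef_rot: [-0.0, 0.707, 0.707, -0.0]
force: [-1.0, -0.2, -0.9]
opening: 0.0005
```

```bash
python3 - <<'E'
from h import *
s=snap('wrist','w3.png');s=snap('scene','s3.png')
cv2.imwrite('pics/s3z.png',cv2.resize(cv2.imread('pics/s3.png')[160:250,240:350],None,fx=6,fy=6,interpolation=cv2.INTER_CUBIC))
E
```

```text
(no output)
```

View pics/w3.png

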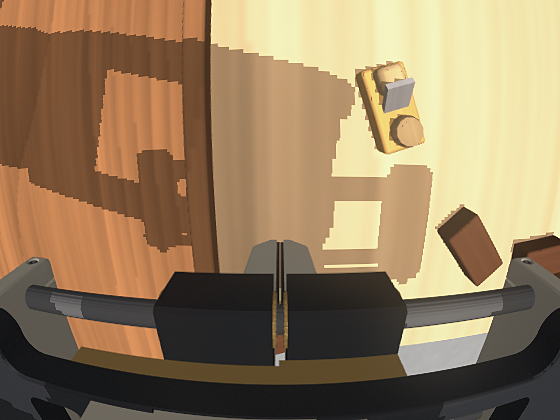

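View pics/s3z.png

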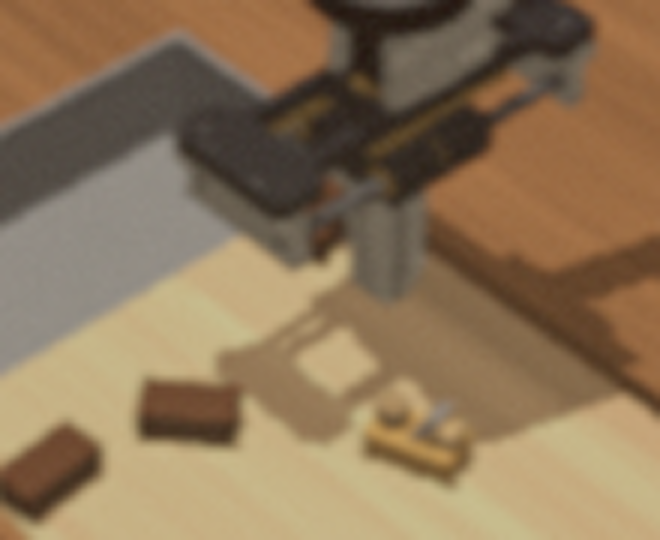

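```bash
python3 - <<'E'
from h import *
c=camera('scene')
def P(u,v,z): 
    w=pix2w(c,(u+.5)/6-.5+240,(v+.5)/6-.5+160,z)
    return (1000*(w[:2]-[.5458,.0963])).round()
for q in [(316,262,.04),(338,240,.04),(318,240,.058),(340,190,.058),(316,185,.058)]: print(q,P(*q))
# check with known: finger bottom at tool
print([ (np.array(w2pix(c,(.4552+dx,.0249+dy,.0466)))-[240,160])*6 for dx in(-.017,.017) for dy in(-.0075,.0075)])
E
```

```text
(316, 262, 0.04) [ -84. -114.]
(338, 240, 0.04) [-102. -119.]
(318, 240, 0.058) [ -82. -110.]
(340, 190, 0.058) [-113. -129.]
(316, 185, 0.058) [-107. -140.]
[array([402.5702769 , 264.22000591]), array([424.94653301, 280.47230527]), array([347.83858181, 297.60159258]), array([370.14720949, 314.22220695])]
```

Offcut C's rear corner is now at about board (-84,-111) and its centre at about (-97,-133), toward the -x rail. I'll shift 6 mm to -x and push with the shut fingers.

Call:
apply_moves --pt "-5 -6 0 0 1" --pt "-10 0 0 0 1" --pt "-10 0 0 0 1" --pt "-8 0 0 0 1" --pt "-8 0 0 0 1" --pt "-8 0 0 0 1" --pt "0 0 0 0 1"

```text
t: 6.65
position: [0.4496, -0.025, 0.0467]
eef_rot: [0.0, 0.708, 0.706, 0.0]
force: [0.6, 0.1, -0.4]
opening: 0.0004
```

Call:
apply_moves --pt "-8 0 0 0 1" --pt "-8 0 0 0 1" --pt "-8 0 0 0 1" --pt "-8 0 0 0 1" --pt "0 0 0 0 1"

```text
t: 7.15
position: [0.4496, -0.057, 0.0467]
eef_rot: [0.0, 0.708, 0.707, 0.0]
force: [-1.1, 0.6, 0.5]
opening: 0.0009
```

```bash
python3 - <<'E'
from h import *
s=snap('scene','s4.png')
cv2.imwrite('pics/s4z.png',cv2.resize(cv2.imread('pics/s4.png')[150:250,220:350],None,fx=6,fy=6,interpolation=cv2.INTER_CUBIC))
E
```

```text
(no output)
```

View pics/s4z.png

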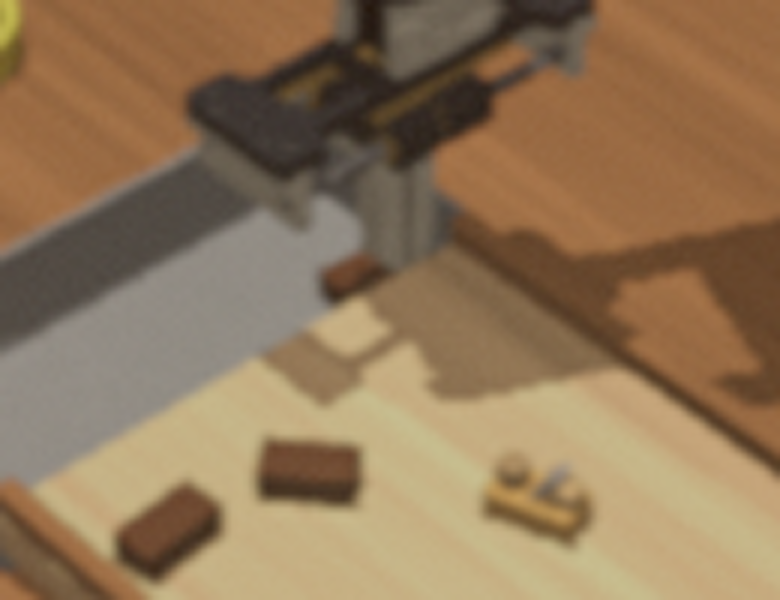

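Call:
apply_moves --pt "-8 0 0 0 1" --pt "-8 0 0 0 1" --pt "-8 0 0 0 1" --pt "-6 0 0 0 1" --pt "0 0 0 0 1" --pt "0 0 -30 0 1" --pt "0 0 -30 0 1" --pt "0 0 0 0 1"

```text
t: 8.0
position: [0.4518, -0.0868, 0.11]
eef_rot: [0.003, 0.707, 0.707, 0.001]
force: [1.1, 0.2, -0.4]
opening: 0.0007
```

```bash
python3 - <<'E'
from h import *
s=snap('scene','s5.png')
cv2.imwrite('pics/s5z.png',cv2.resize(cv2.imread('pics/s5.png')[150:250,220:350],None,fx=6,fy=6,interpolation=cv2.INTER_CUBIC))
E
```

```text
(no output)
```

View pics/s5z.png

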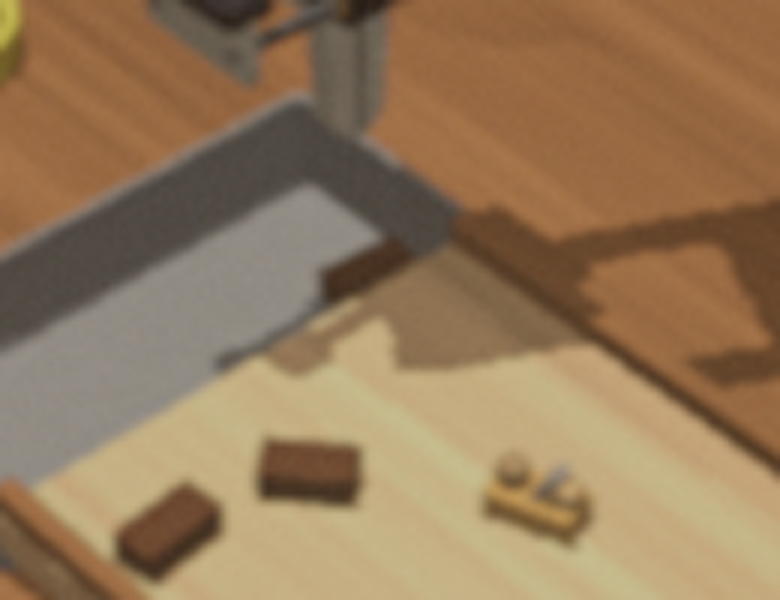

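Offcut C is in the tray at about (365,265). Next is offcut B at world (0.573, 0.027). I'll cross at height and come down behind it.

Call:
apply_moves --pt "28 20.5 -5 0 1" --pt "28 20.5 0 0 1" --pt "28 20.5 0 0 1" --pt "28 20.5 0 0 1" --pt "28 20.5 0 0 1" --pt "27 20.5 0 0 1" --pt "0 0 0 0 1"

```text
t: 8.75
position: [0.5735, 0.0842, 0.11]
eef_rot: [-0.001, 0.706, 0.708, 0.0]
force: [0.2, -0.6, 0.0]
opening: 0.0003
```

Call:
apply_moves --pt "0 0 15 0 1" --pt "0 0 15 0 1" --pt "0 0 15 0 1" --pt "0 0 15 0 1" --pt "0 0 0 0 1" --pt "0 0 0 0 1"

```text
t: 9.35
position: [0.5714, 0.0807, 0.0509]
eef_rot: [-0.001, 0.707, 0.707, -0.001]
force: [0.2, 0.7, 0.7]
opening: -0.0003
```

```bash
python3 - <<'E'
from h import *
s=snap('wrist','w6.png')
E
```

```text
(no output)
```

View pics/w6.png

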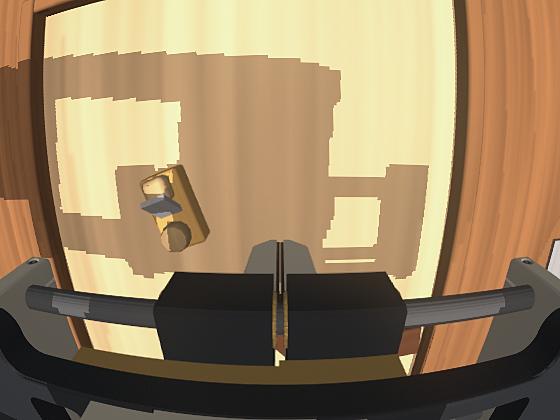

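The plane is at (175,210), clear of the fingers at (280,255). I'll push B.

Call:
apply_moves --pt "0 1 5 0 1" --pt "-10 0 0 0 1" --pt "-10 0 0 0 1" --pt "-8 0 0 0 1" --pt "-8 0 0 0 1" --pt "-8 0 0 0 1" --pt "-8 0 0 0 1" --pt "-8 0 0 0 1"

```text
t: 10.2
position: [0.5734, 0.0203, 0.0467]
eef_rot: [0.0, 0.707, 0.707, 0.0]
force: [0.1, -0.2, -0.5]
opening: 0.0006
```

```bash
python3 - <<'E'
from h import *
s=snap('scene','s7.png')
cv2.imwrite('pics/s7z.png',cv2.resize(cv2.imread('pics/s7.png')[150:250,220:350],None,fx=6,fy=6,interpolation=cv2.INTER_CUBIC))
E
```

```text
(no output)
```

View pics/s7z.png

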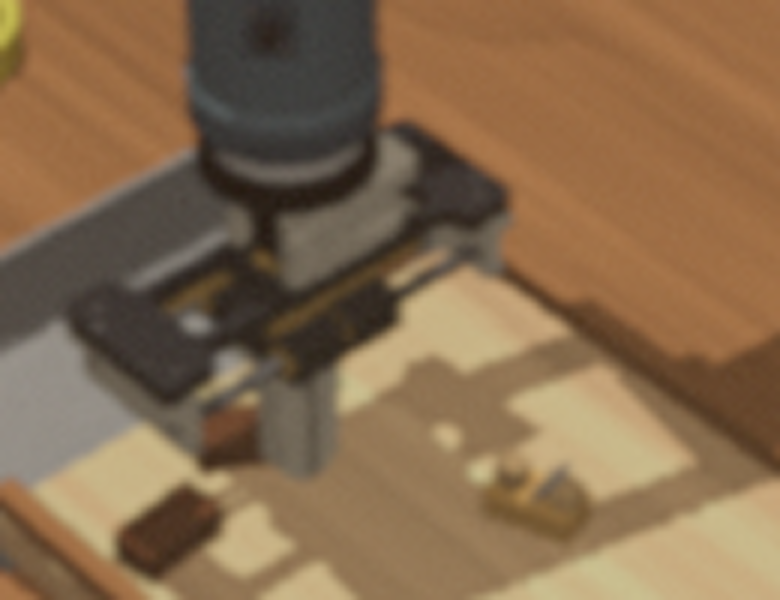

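B, at (230,435), is squaring up against the fingers. I'll continue.

Call:
apply_moves --pt "-8 0 0 0 1" --pt "-8 0 0 0 1" --pt "-8 0 0 0 1" --pt "-8 0 0 0 1" --pt "-8 0 0 0 1" --pt "-8 0 0 0 1" --pt "0 0 0 0 1"

```text
t: 10.95
position: [0.5735, -0.0281, 0.0467]
eef_rot: [0.0, 0.708, 0.707, -0.0]
force: [-0.2, 0.8, 0.5]
opening: 0.0006
```

```bash
python3 - <<'E'
from h import *
s=snap('scene','s8.png')
cv2.imwrite('pics/s8z.png',cv2.resize(cv2.imread('pics/s8.png')[150:250,200:330],None,fx=6,fy=6,interpolation=cv2.INTER_CUBIC))
E
```

```text
(no output)
```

View pics/s8z.png

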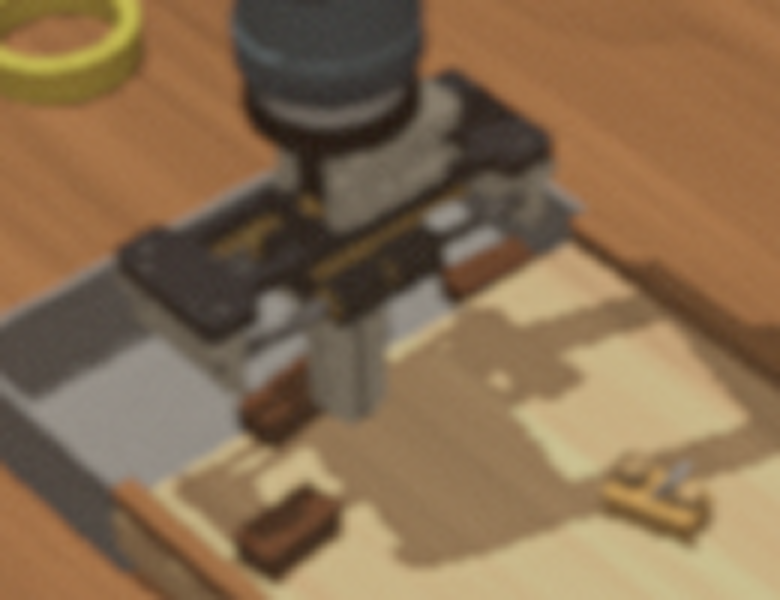

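Call:
apply_moves --pt "-8 0 0 0 1" --pt "-8 0 0 0 1" --pt "-8 0 0 0 1" --pt "-8 0 0 0 1" --pt "-8 0 0 0 1" --pt "-8 0 0 0 1" --pt "-8 0 0 0 1" --pt "0 0 0 0 1"

```text
t: 11.8
position: [0.5734, -0.0842, 0.0467]
eef_rot: [0.0, 0.708, 0.706, -0.0]
force: [-0.3, 0.3, -0.1]
opening: 0.0005
```

Call:
apply_moves --pt "0 0 -30 0 1" --pt "0 0 -30 0 1" --pt "0 0 0 0 1"

```text
t: 12.1
position: [0.5761, -0.0836, 0.1108]
eef_rot: [0.003, 0.707, 0.707, 0.002]
force: [-0.8, 0.6, 0.4]
opening: 0.0005
```

```bash
python3 - <<'E'
from h import *
s=snap('scene','s9.png')
cv2.imwrite('pics/s9z.png',cv2.resize(cv2.imread('pics/s9.png')[150:250,200:330],None,fx=6,fy=6,interpolation=cv2.INTER_CUBIC))
E
```

```text
(no output)
```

View pics/s9z.png

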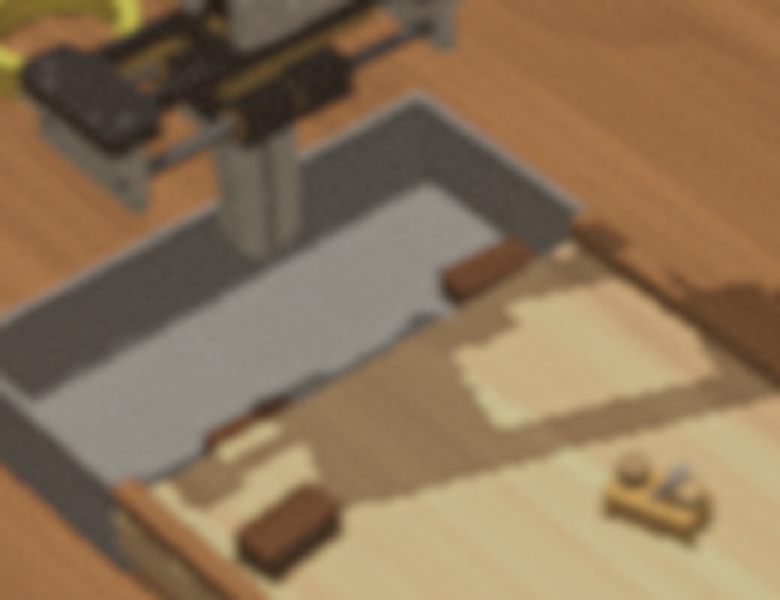

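B is low in the tray at (245,420). Now A, at world (0.642, 0.015).

Call:
apply_moves --pt "24 11.5 0 0 1" --pt "24 11.5 0 0 1" --pt "24 11.5 0 0 1" --pt "24 11.5 0 0 1" --pt "24 11.5 0 0 1" --pt "24 11.5 0 0 1" --pt "0 0 0 0 1" --pt "0 0 0 0 1"

```text
t: 12.95
position: [0.6414, 0.0615, 0.1051]
eef_rot: [-0.001, 0.707, 0.707, -0.001]
force: [0.3, -0.2, -0.5]
opening: 0.0007
```

Call:
apply_moves --pt "0 0 15 0 1" --pt "0 0 15 0 1" --pt "0 0 15 0 1" --pt "0 0 10 0 1" --pt "0 0 5 0 1" --pt "0 0 0 0 1" --pt "0 0 0 0 1"

```text
t: 13.65
position: [0.6427, 0.0609, 0.047]
eef_rot: [0.0, 0.707, 0.707, 0.0]
force: [-1.1, -0.8, -0.9]
opening: 0.0003
```

```bash
python3 - <<'E'
from h import *
s=snap('wrist','w10.png')
s=snap('scene','s10.png')
cv2.imwrite('pics/s10z.png',cv2.resize(cv2.imread('pics/s10.png')[150:270,200:330],None,fx=5,fy=5,interpolation=cv2.INTER_CUBIC))
E
```

```text
(no output)
```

View pics/s10z.png

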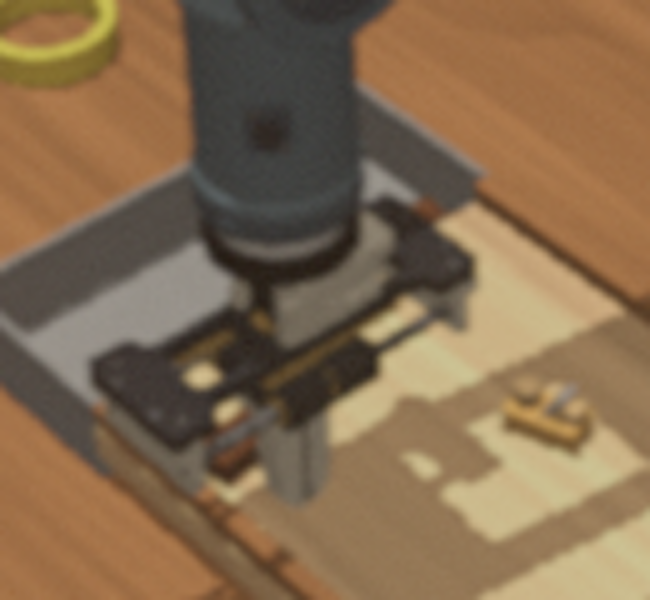

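View pics/w10.png

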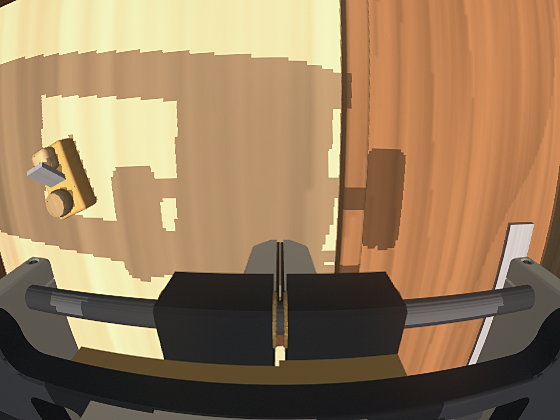

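Clear of the rail on the right (340, 250). I'll push A.

Call:
apply_moves --pt "-10 0 0 0 1" --pt "-10 0 0 0 1" --pt "-8 0 0 0 1" --pt "-8 0 0 0 1" --pt "-8 0 0 0 1" --pt "-8 0 0 0 1" --pt "-8 0 0 0 1" --pt "-8 0 0 0 1"

```text
t: 14.55
position: [0.6423, -0.0076, 0.0466]
eef_rot: [-0.0, 0.707, 0.707, -0.0]
force: [0.2, 0.4, 0.1]
opening: 0.0002
```

```bash
python3 - <<'E'
from h import *
s=snap('scene','s11.png')
cv2.imwrite('pics/s11z.png',cv2.resize(cv2.imread('pics/s11.png')[150:270,200:330],None,fx=5,fy=5,interpolation=cv2.INTER_CUBIC))
E
```

```text
(no output)
```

View pics/s11z.png

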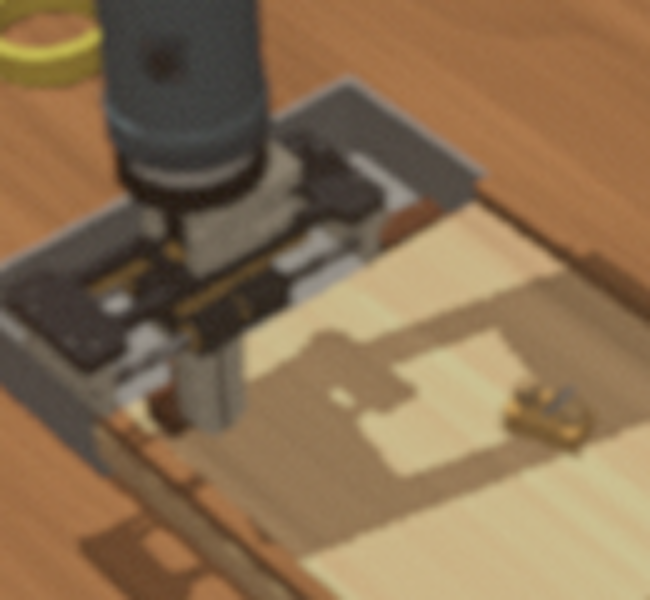

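Call:
apply_moves --pt "-8 0 0 0 1" --pt "-8 0 0 0 1" --pt "-8 0 0 0 1" --pt "-8 0 0 0 1" --pt "-8 0 0 0 1" --pt "-8 0 0 0 1" --pt "-8 0 0 0 1" --pt "0 0 0 0 1"

```text
t: 15.4
position: [0.6424, -0.0643, 0.0467]
eef_rot: [0.0, 0.708, 0.706, -0.0]
force: [0.4, 0.4, -1.0]
opening: 0.0003
```

Call:
apply_moves --pt "-8 0 0 0 1" --pt "-8 0 0 0 1" --pt "-6 0 0 0 1" --pt "0 0 0 0 1" --pt "0 0 -30 0 1" --pt "0 0 -30 0 1" --pt "0 0 -30 0 1" --pt "0 0 -30 0 1"

```text
t: 16.2
position: [0.6421, -0.0847, 0.1678]
eef_rot: [-0.0, 0.707, 0.707, 0.0]
force: [0.5, 0.5, -0.1]
opening: 0.0005
```

Call:
apply_moves --pt "-30 -16 -10 0 1" --pt "-30 -16 -10 0 1" --pt "-30 -16 0 0 1" --pt "-30 -16 0 0 1" --pt "-30 -16 0 0 1" --pt "-30 -16 0 0 1" --pt "-30 -16 0 0 1" --pt "0 0 0 0 1"

```text
t: 17.0
position: [0.5283, -0.2984, 0.1866]
eef_rot: [0.0, 0.709, 0.705, -0.001]
force: [0.8, -0.9, 0.7]
opening: 0.0005
```

```bash
python3 - <<'E'
from h import *
s=snap('scene','s12.png')
cv2.imwrite('pics/s12z.png',cv2.resize(cv2.imread('pics/s12.png')[150:270,185:345],None,fx=5,fy=5,interpolation=cv2.INTER_CUBIC))
s=snap('top','t12.png')
cv2.imwrite('pics/t12z.png',cv2.resize(cv2.imread('pics/t12.png')[160:272,208:360],None,fx=5,fy=5,interpolation=cv2.INTER_CUBIC))
E
```

```text
(no output)
```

View pics/s12z.png

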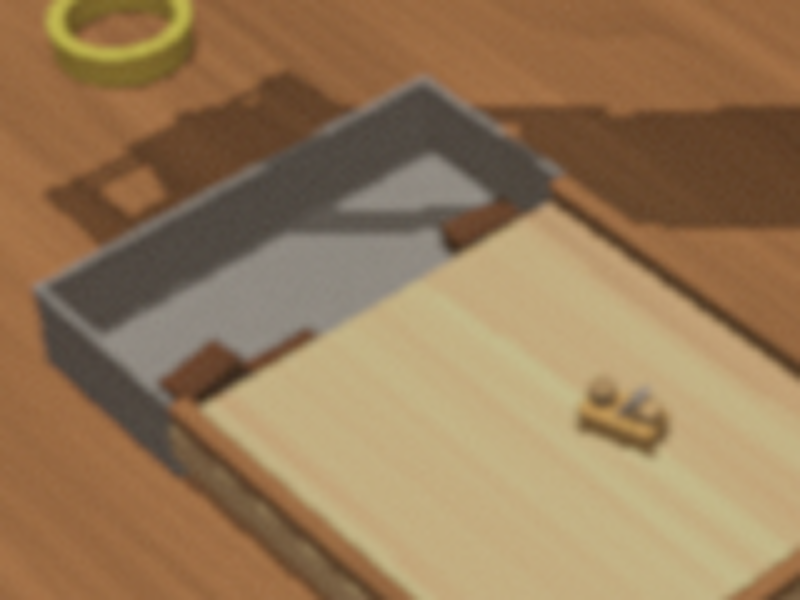

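View pics/t12z.png

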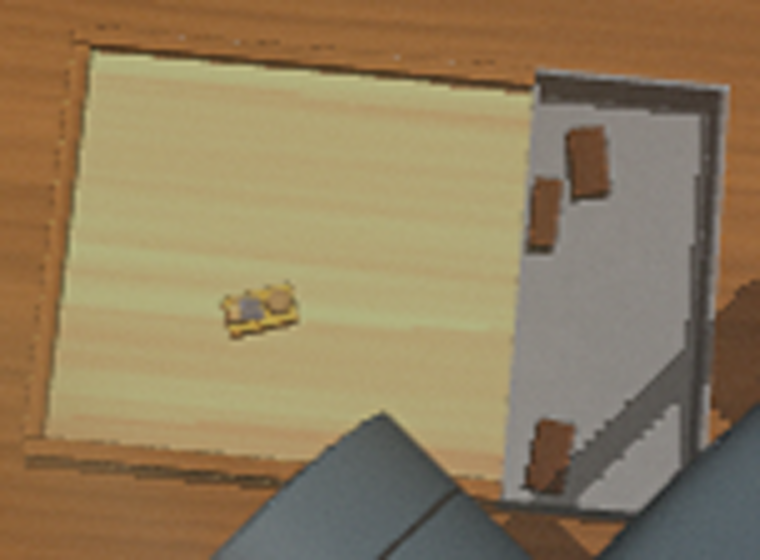

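```bash
python3 - <<'E'
from h import *
c=camera('top')
for n,u,v in [('A',587,162),('B',546,213),('C',551,455)]:
  for z in (.022,.04):
    w=pix2w(c,(u+.5)/5-.5+208,(v+.5)/5-.5+160,z); print(n,z,(1000*(w[:2]-[.5458,.0963])).round())
a=cv2.imread('pics/top0.png');b=cv2.imread('pics/t12.png')
d=cv2.absdiff(a,b).max(2)
for n,(x0,y0,x1,y1) in dict(plane=(248,212,272,232),jar=(170,160,202,196),chis=(135,148,155,226),block=(165,218,194,258),glue=(408,178,440,208),tape=(396,230,430,264)).items(): print(n,(d[y0:y1,x0:x1]>40).sum())
E
```

```text
A 0.022 [  90. -190.]
A 0.04 [  85. -188.]
B 0.022 [  53. -166.]
B 0.04 [  49. -164.]
C 0.022 [-104. -182.]
C 0.04 [-106. -180.]
plane 0
jar 0
chis 0
block 0
glue 837
tape 1025
```

All the offcuts are inside the tray limits. The glue and tape regions differ from the first picture, probably because the arm now covers them, so I'll check the scene view.

```bash
python3 - <<'E'
from h import *
a=cv2.imread('pics/scene0.png');b=cv2.imread('pics/s12.png')
d=cv2.absdiff(a,b).max(2)
for n,(x0,y0,x1,y1) in dict(glue=(145,142,172,186),tape=(192,144,226,167),jar=(330,290,366,338),block=(376,265,426,298),chis=(368,318,440,402),plane=(298,222,322,242)).items(): print(n,(d[y0:y1,x0:x1]>40).sum())
E
```

```text
glue 0
tape 0
jar 0
block 0
chis 0
plane 0
```

View pics/s12.png

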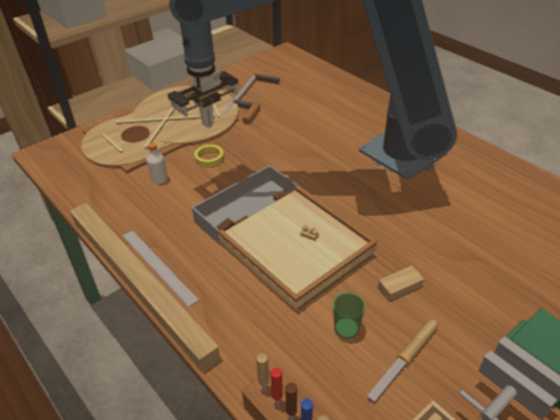

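View pics/t12.png

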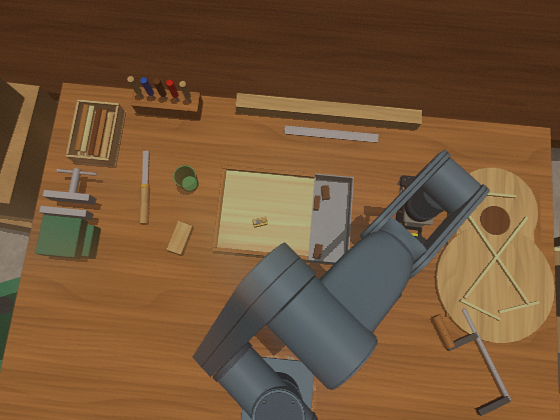

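The scene view is unchanged for all the bystanders. The top-view difference was only the arm covering the glue bottle and tape at about (415,210). The arm is in free air above the bench, so I'll hand in.

```bash
python3 -c "
from rig import *
s=state();print(s['t'],s['force'],s['position']);print(close_job())"
```

```text
17.15 [ 0.41387283  0.57582211 -0.34757255] [ 0.53028162 -0.29441796  0.18663316]
the job is handed in; nothing more can be done
None
```

I swept all three offcuts along the board and over its open edge into the catch tray, and handed the job in at t ≈ 17 s; no verdict was reported.

**Offcuts:** in the last top view their centres are at about (90, -190), (53, -165) and (-104, -182) mm in the board's frame. All are inside the tray's limits and below the board top. The second one rests on its side against the tray wall next to the board, about 11 mm inside the -154 mm limit. I judged them at rest by eye and did not measure their speed.

**Other things:** the thumb plane, jar, chisel, sanding block, glue bottle and tape showed no picture change in the scene view. The top view agreed except at the glue bottle and tape, which the arm was covering. At hand-in the arm was in free air with under 1 N on the wrist.

**One hitch:** on the first push, a corner of the offcut nearest the robot caught in the 10 mm gap between the fingers, with about 6 N of side force. I backed off, shut the fingers and repeated the sweep; the other two went cleanly with the fingers shut.

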